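# Key the caddy's tray onto its turntable

### The arm

A 6-joint arm with a two-finger parallel gripper is mounted at the origin on the work surface. World frame = base frame: x ahead of the robot, y to its left, z up, the work surface at z = 0. Lengths are in mm, angles in rad, forces in N, time in s.
With the tool pointing down it reaches from about 350 to 975 mm from the base axis. Payload 7.1 kg.
Tool frame: the origin (TCP) lies at the centre of the arm's flange, where the gripper is bolted on; the fingertips stand 182 mm ahead of it and the grasp point (between the pads) lies 163 mm ahead of it; z points along the fingers, y is the line along which they close (so a half turn about z gives the same grasp; the last joint's range is limited). The gripper opens to 88 mm and grips with 3 to 60 N. Pads are 20 mm wide; open, the fingers measure 115 mm over their backs; the gripper's body (75 mm by 178 mm) begins 61 mm behind the grasp point.
Start: joints at [1.27, 0.423, 1.63, -0, 1.089, -0.019], TCP at [173.772, 600.341, 404.675] pointing down, gripper open.
Joint ranges: [-3, 3], [-0.9, 2.11], [0.09, 2.58], [-1.31, 4.45], [0.11, 2.69], [-2.54, 2.54]. Speed limits (rad/s): [2.39, 2.39, 3.01, 3.14, 3.14, 3.14].

### API

Orientations are given as a rotation vector (axis times angle).
In Python, from workcell import readout, get_image, ctrl gives the robot as it stands.
- The arm moves only by the tool step_arm, never from a script. Its argument "targets" is a list that holds one entry, the list of rows, each a list of 7 numbers: the shift along the world's x, y, z as a fraction of full scale, then the turn, a rotation vector about the world's x, y, z as a fraction of full scale, then the opening, from 0 (shut) to 1 (fully open). In form: [[[dx, dy, dz, wx, wy, wz, claw], ...]]. A call has exactly 5 rows; each row shifts and turns the commanded pose from where the row before left it; what a row does not reach is not made up. Full scale, the value 1, is 0.05 m for a shift and 4 degrees for a turn. A row lasts 1/8 s, in which the tool goes at most 62.5 mm and 10.7 degrees, less where a joint would pass 70% of its speed; a pose out of reach is approached as far as the arm can. A call with a number of a shift or a turn outside -1 to 1 is refused whole. A call with a gripper value outside its range is refused whole. The fingers move at their own pace and stop on an object; the grip force is fixed at half the most. Time passes only in rows, so rows that do not move let the fingers close, or fill a call up. It gives the time, the measured TCP pose, the force, the opening and the grip force at its end, in the units of the state.
- readout.get_obs(): the state, without advancing time (a new reading comes with each control period).
- get_image(name): name is "scene" or "top"; returns a dict with "pixels" (480x640x3 uint8, red, green, blue), "intrinsics" (3x3 intrinsics, pixels), "extrinsics" (4x4, takes a point from world to camera coordinates). Camera axes: x right, y down, z forward; pixel columns grow to the right and rows downward; lengths in mm; the calibration is good to about 2 mm. A picture is of the moment at which its call begins. There is no depth.
- ctrl.close_job(): hands the job in; it is judged then, once.
The state is a dict: "t": time; "qpos": joint angles; "qvel": joint speeds; "joint_torque": joint torques, N m; "ee_pos": TCP position; "orientation": TCP orientation; "ft_force": force on the tool from outside, world axes, zero at the start; "moment": the same for the moment, N m; "width": finger opening in mm; "grasp_force": force on a finger pad.
Only numpy, scipy, OpenCV 4.12 (cv2) and the standard library are available. Lean on these libraries where they do the work, as an engineer would, in place of code of your own. Each camera call takes 0.05 s, during which the arm holds its last target. There are 200 camera calls.

### The job

The white tray of the spoon caddy was put back carelessly and is riding up on the turntable's pin. With a fingertip, push the tray round until the notch in its rim is over the pin, then press the tray straight down until it sits fully home on the turntable, and take your hand away. Do not lift the tray, leave the three teaspoons standing in it, and do not disturb the mug, the sugar jar or the saucer.

Things in the scene. Friction and masses are not known exactly. Their poses are not given: they have to be found in the camera images.
- caddy: Fixed foot of the rotating spoon caddy: a black disc; origin on the caddy's vertical axis, on the cabinet top. Above it are a grey turntable (212 mm across, its deck 18 mm above the cabinet top) and, on a steel spindle, a white plastic tray (180 mm across, floor 6 mm thick). The tray's underside is 32 mm above the cabinet top while it rides on the pin, 20 mm when fully home.
- hub_top (a point): Centre of the flat top of the tray's hub, a 32 mm wide post on the caddy's axis, 40 mm higher than the tray's floor. Axes are the tray's and turn with it: x from the hub towards the notch, z up. The tray turns either way without a stop (0.06 N m, about 1 N at the partition) and stays where it is left.
- notch (a point): Middle of the notch in the tray's rim, 88 mm out from the axis, at the height of the tray's floor. The notch is open outwards, 21 mm wide, 12 mm deep; the rim is a lip 5 mm thick that stands 5 mm above the floor. Axes as for hub_top.
- partition_top (a point): On the top edge of the tray's upright partition, 50 mm out from the axis. The partition is a straight wall 5 mm thick, 34 mm high above the floor, running outwards from the hub to 74 mm from the axis, its end pointing at the notch. Push its side to turn the tray. On both sides of it the floor is flat and open out to 84 mm from the axis; a fingertip can stand and press there.
- block_top (a point): Middle of the top of the tray's spoon block, on the other side of the hub from the partition, 50 mm from the axis: 30 mm (radially) by 112 mm with rounded ends, 68 mm high above the tray's floor. The spoons in it rise to about 146 mm above the floor.
- pin_top (a point): Top of the chamfered steel pin, 16 mm across, on the turntable 88 mm from the axis, 14 mm high above its deck; its outer 6 mm show beyond the tray's rim. It starts at least 0.6 rad from the notch, on either side. The turntable (0.9 kg) turns stiffly on the foot, 0.2 to 0.3 N m, and stays put while the tray turns above it. With the notch centred over the pin within about 2.5 mm the tray can go down; elsewhere the pin stops it.
- bush (a joint): How far the tray has gone down the spindle, in m: 0 as it rides on the pin, 0.012 fully home, negative if lifted. A rubber bush holds it by friction, so it does not fall by itself: it takes 4 to 6 N of push, anywhere on the tray's floor, and it stays down when released. Once down it is keyed and turns only together with the turntable.
- spoon0_mid (a point): Half-way up (70 mm) a steel teaspoon, 140 mm long, 25 g, loose, standing handle down in a slot of the spoon block, bowl up, leaning a little.
- spoon1_mid (a point): The same for the second teaspoon, in the middle slot (the slots are 20 mm apart).
- spoon2_mid (a point): The same for the third teaspoon.
- mug_mid (a point): Half-way up the loose pink ceramic mug, 82 mm wide, 95 mm high, with a handle reaching 37 mm out on one side (its own +y). A bystander.
- jar_mid (a point): Half-way up the loose glass sugar jar with wire clamp lid, 92 mm wide, 112 mm high. A bystander.
- saucer_mid (a point): Centre of the loose stainless steel saucer, 140 mm wide, 18 mm high, facing up. A bystander.
There are look-alikes about, which are no part of the job. What is shaped like the part that bears spoon0_mid but brown or red is not meant.

How it is judged:
By the outcome, as a careful person would: the job done as asked, in the order asked, and still so for the second after the job is handed in, with the robot touching nothing.
It also fails if it takes over 64 s, if anything falls off the work surface, if the arm or the gripper's body presses on something with over 40 N, if the wrist force passes 120 N, or if a joint passes its speed limit or range.

## Working session

There is one attempt and no reset: what is moved stays moved. The work goes in short steps, Python scripts to look and compute and a tool call to move; the robot and the scene stay as the last step left them, time stands still between calls to the robot, and variables do not carry over. Pictures are saved under pics/ and viewed, at most 13 in all, crops included, and the job is handed in when it is done.

Besides the shell and the picture viewer there is one more tool, called as a command line: name --argument value ..., lists and objects as JSON in quotes. step_arm: Moves the arm, as the interface text tells. Shift numbers are shares of 0.05 m and turn numbers shares of 4 degrees, none past 1 either way. Its arguments: {"type":"object","properties":{"targets":{"type":"array"}},"required":["targets"]}

```bash
mkdir -p pics; ls
cat > h.py <<'E'
import numpy as np, cv2
from workcell import readout, get_image, ctrl
def grab(n):
    d=get_image(n); return d['pixels'].copy(),np.array(d['intrinsics']),np.array(d['extrinsics'])
def ray(K,E,u,v,z):
    R,t=E[:3,:3],E[:3,3]; o=-R.T@t
    d=R.T@np.linalg.inv(K)@np.array([u,v,1.]); return o+d*(z-o[2])/d[2]
def proj(K,E,p):
    c=E[:3,:3]@np.array(p,float)+E[:3,3]; q=K@c; return q[:2]/q[2]
E
python3 - <<'E'
from h import *
for n in ('scene','top'):
    p,K,E=grab(n); cv2.imwrite(f'pics/{n}0.png',p[:,:,::-1]); print(n,K.round(1).tolist(),(-E[:3,:3].T@E[:3,3]).round(0), E[2,:3].round(2))
print(readout.get_obs())
E
```

```text
pics
scene [[448.1, 0.0, 321.3], [0.0, 448.1, 244.0], [0.0, 0.0, 1.0]] [958. 128. 804.] [-0.52 -0.14 -0.84]
top [[596.0, 0.0, 315.8], [0.0, 596.0, 244.7], [0.0, 0.0, 1.0]] [ 418.   -2. 1215.] [ 0.06 -0.01 -1.  ]
{'t': 0.1, 'qpos': array([ 1.26998676e+00,  4.23721196e-01,  1.63059638e+00, -9.17638676e-07,
        1.08860091e+00, -1.89786625e-02]), 'qvel': array([ 0.00057491, -0.00240124, -0.00294663,  0.00182512,  0.00208304,
       -0.00093945]), 'joint_torque': array([ 5.44745017e-04, -5.45609057e+01, -2.74325824e+01,  6.45118486e-02,
        1.86885009e-02,  9.34960056e-07]), 'ee_pos': array([173.70985487, 600.11317594, 404.01301589]), 'orientation': array([-4.41204990e-01, -3.11024390e+00,  2.05612147e-03]), 'ft_force': array([-0.16520634, -0.03397915, -0.3309027 ]), 'moment': array([ 0.04785111, -0.04756413,  0.05377378]), 'grasp_force': 0.0, 'width': 87.95840802041516}
```

View pics/scene0.png

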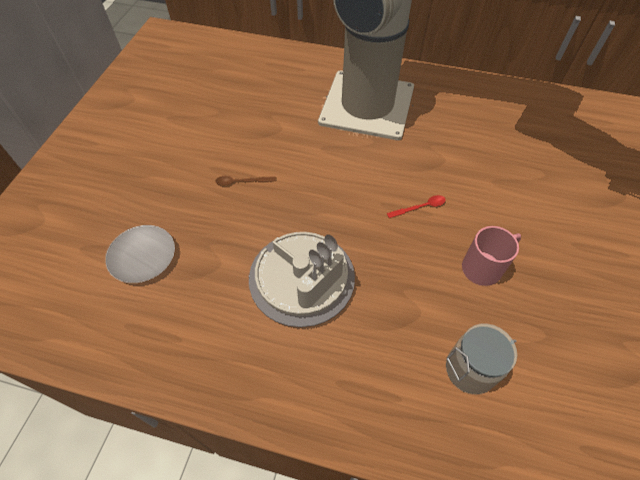

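View pics/top0.png

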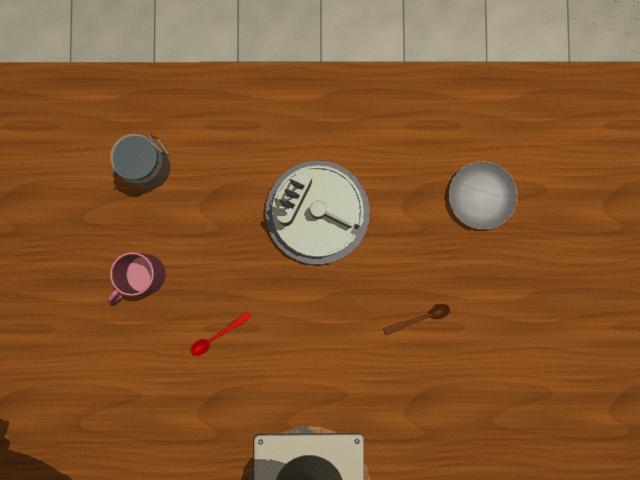

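The scene view shows the caddy at about (302,278), saucer (141,254), mug (490,255) and jar (482,358). In the top view the caddy is at (318,212), with the partition pointing right and down and the block on the left. 

Spoon candidates in the top view are the three steel ones in the block (290,195), the red one (220,335) and the brown one (418,318). The steel ones are meant; the red and brown ones are look-alikes lying on the table. Next I'll enlarge the caddy.

Run:
```python
from h import *
a=cv2.imread('pics/top0.png')[150:275,255:380]; b=cv2.imread('pics/scene0.png')[220:340,240:365]
f=lambda x,s:cv2.resize(x,None,fx=s,fy=s,interpolation=cv2.INTER_CUBIC)
A=f(a,4.5)[:540]; cv2.imwrite('pics/topc.png',A)
cv2.imwrite('pics/scenec.png',f(b,4.5))
```

```text
(no output)
```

View pics/topc.png

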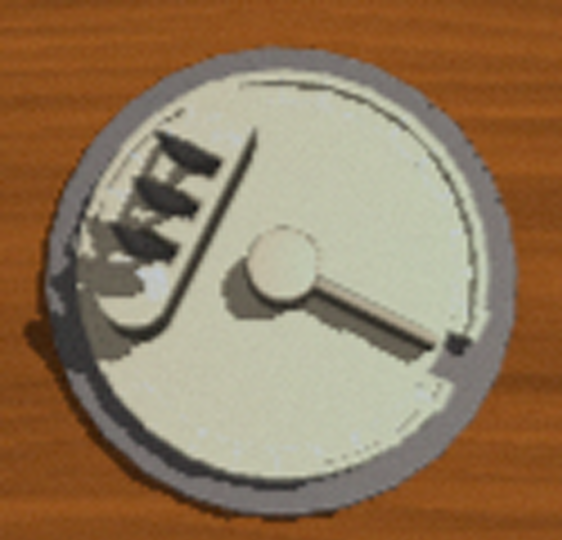

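View pics/scenec.png

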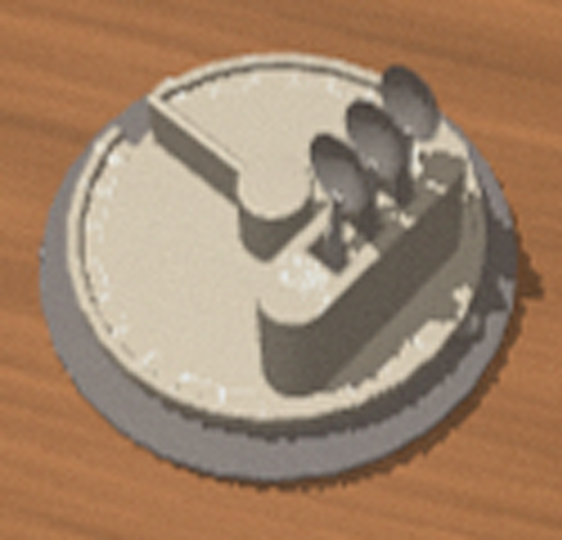

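Neither view clearly shows the pin: the notch is at top crop (450,360), which is about full-image (355,230). I'll fit the axis and unwrap the ring in both views.

```bash
cat >> h.py <<'E'
def unwrap(img,K,E,c,z,r0,r1,n=720,m=40):
    th=np.linspace(-np.pi,np.pi,n,endpoint=False); r=np.linspace(r1,r0,m)
    P=np.stack([c[0]+r[:,None]*np.cos(th),c[1]+r[:,None]*np.sin(th),np.full((m,n),z)],-1)
    q=(P@E[:3,:3].T+E[:3,3])@K.T; q=(q[...,:2]/q[...,2:]).astype(np.float32)
    return cv2.remap(img,q[...,0],q[...,1],cv2.INTER_CUBIC)
E
python3 - <<'E'
from h import *
strips=[]
for n in ('top','scene'):
    fr=[grab(n) for _ in range(6)]; K,E=fr[0][1:]
    p=np.mean([f[0] for f in fr],0).astype(np.uint8)
    cv2.imwrite(f'pics/{n}avg.png',p[:,:,::-1])
    hsv=cv2.cvtColor(p,cv2.COLOR_RGB2HSV)
    m=((hsv[...,1]<90)).astype(np.uint8)
    box=(260,156,375,270) if n=='top' else (242,225,365,332)
    M=np.zeros_like(m); x0,y0,x1,y1=box; M[y0:y1,x0:x1]=m[y0:y1,x0:x1]
    cs,_=cv2.findContours(M,cv2.RETR_EXTERNAL,cv2.CHAIN_APPROX_NONE); c=max(cs,key=cv2.contourArea)
    # back-project outline to z=18, robust circle fit with r=106
    P=np.array([ray(K,E,u,v,18)[:2] for u,v in c[:,0]])
    from scipy.optimize import least_squares
    s=least_squares(lambda a:np.hypot(*(P-a[:2]).T)-a[2],[*P.mean(0),106],loss='soft_l1',f_scale=1.5)
    print(n,s.x.round(1),np.abs(s.fun).mean().round(2))
    C=s.x[:2]
    for z in (32,):
        st=unwrap(p,K,E,C,z,84,108); strips.append(cv2.resize(st,(800,130),interpolation=cv2.INTER_CUBIC))
    st=unwrap(p,K,E,C,25,84,108); strips.append(cv2.resize(st,(800,130),interpolation=cv2.INTER_CUBIC))
o=np.vstack(strips)[:,:,::-1]; cv2.imwrite('pics/unw.png',np.clip((o.astype(float)-40)*1.6,0,255).astype(np.uint8))
E
```

```text
top [552.8 -19.7 104.4] 0.52
scene [552.3 -19.8 105.6] 0.98
```

View pics/unw.png

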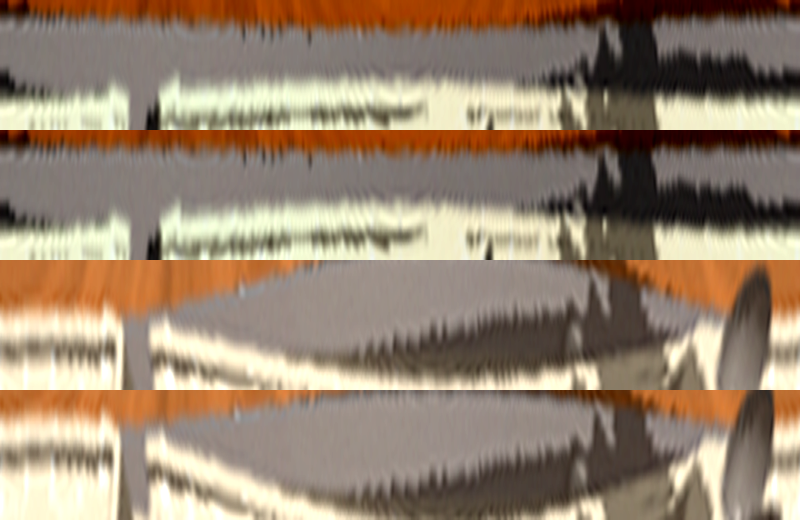

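Run:
```python
from h import *
o=[]
for n in ('top','scene'):
    p,K,E=grab(n); a=cv2.imread(f'pics/{n}avg.png')
    q=proj(K,E,[570,70,32]); print(n,q)
    u,v=q.astype(int); c=a[v-20:v+20,u-20:u+20]
    c=cv2.resize(c,(400,400),interpolation=cv2.INTER_NEAREST).astype(float)
    o.append(np.clip(255*(c/255)**.55,0,255).astype(np.uint8))
cv2.imwrite('pics/pin.png',np.hstack(o))
```

```text
top [272.17699841 202.66941142]
scene [343.58012846 291.10527465]
```

View pics/pin.png

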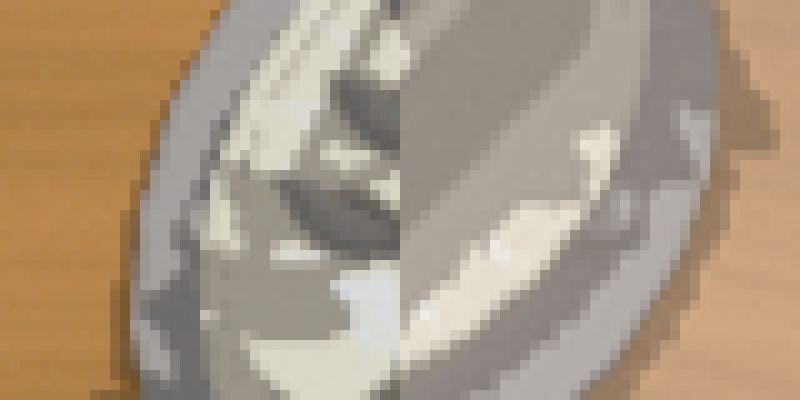

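The crop shows the pin as a small lit grey bump at the rim: crop (622,205), which is scene pixel about (345.5,291.5), and crop (187,225), which is top pixel about (270.7,204.5). I'll check that the two agree.

Run:
```python
from h import *
C=np.array([552.6,-19.8])
for n,pts in (('top',[(270.2,204),(270.7,205)]),('scene',[(345.2,291.5),(345.7,291)])):
    p,K,E=grab(n)
    for u,v in pts:
        for z in (28,32):
            d=ray(K,E,u,v,z)[:2]-C; print(n,z,np.hypot(*d).round(1),np.degrees(np.arctan2(d[1],d[0])).round(1))
    # predicted notch side edges in rim: profile of top strip
    a=cv2.imread(f'pics/{n}avg.png'); s=unwrap(a,K,E,C,41,86,89,n=3600,m=6).mean(0).mean(1)
    seg=s[400:900]; i=np.where(seg<(seg.max()+seg.min())/2)[0]; print(n,'notch dark deg',(i/10-140)[[0,-1]],len(i))
    # hub top centre
    a2=a; 
    print('hub px pred',proj(K,E,[*C,78]), 'part top -117',proj(K,E,[C[0]+50*np.cos(np.radians(-117)),C[1]+50*np.sin(np.radians(-117)),72]), 'end',proj(K,E,[C[0]+74*np.cos(np.radians(-117)),C[1]+74*np.sin(np.radians(-117)),72]))
```

```text
top 28 95.2 80.8
top 32 94.9 81.1
top 28 93.9 81.9
top 32 93.6 82.2
top notch dark deg [-122.3 -108.8] 136
hub px pred [317.55075345 208.54006735] part top -117 [340.66185521 220.57297087] end [351.78812598 226.17887587]
scene 28 94.0 80.6
scene 32 94.6 79.4
scene 28 94.5 81.4
scene 32 95.1 80.2
scene notch dark deg [-140.   -98.3] 355
hub px pred [300.38726714 260.87157959] part top -117 [281.71499762 247.52324457] end [272.97163716 240.55971856]
```

The views agree: the pin is at azimuth about 81° and r about 94 for the visible part, and the notch is at about -115.6°. I'll push clockwise by about 163° with the shut fingers on the partition's CCW side, turning the tool along with it. First I travel high above the caddy.

step_arm --targets '[[[0.51, -0.91, 0, 0, 0, 1, 0], [0.51, -0.91, 0, 0, 0, 1, 0], [0.51, -0.91, 0, 0, 0, 1, 0], [0.51, -0.91, 0, 0, 0, 1, 0], [0.51, -0.91, 0, 0, 0, 1, 0]]]'

```text
t: 1.52
ee_pos: [301.8, 371.4, 404.9]
orientation: [-0.11, 3.139, 0.001]
ft_force: [0.9, -0.7, 0.4]
width: 41.2
grasp_force: 0.0
```

step_arm --targets '[[[0.51, -0.91, 0, 0, 0, 1, 0], [0.51, -0.91, 0, 0, 0, 1, 0], [0.51, -0.91, 0, 0, 0, 1, 0], [0.51, -0.91, 0, 0, 0, 1, 0], [0.51, -0.91, 0, 0, 0, 1, 0]]]'

```text
t: 2.15
ee_pos: [429.4, 143.8, 405.0]
orientation: [-0.653, 3.072, 0.0]
ft_force: [0.3, 0.4, 0.7]
width: 0.2
grasp_force: 0.0
```

step_arm --targets '[[[0.51, -0.91, 0, 0, 0, 1, 0], [0.51, -0.91, 0, 0, 0, 1, 0], [0.51, -0.91, 0, 0, 0, 1, 0], [0.51, -0.91, 0, 0, 0, 1, 0], [0.51, -0.91, 0, 0, 0, 1, 0]]]'

```text
t: 2.78
ee_pos: [557.0, -83.9, 404.9]
orientation: [-1.176, 2.913, -0.0]
ft_force: [0.0, 0.4, 0.2]
width: 0.2
grasp_force: 0.0
```

step_arm --targets '[[[0, 0, -0.7, 0, 0, 0, 0], [0, 0, -0.7, 0, 0, 0, 0], [0, 0, -0.7, 0, 0, 0, 0], [0, 0, -0.7, 0, 0, 0, 0], [0, 0, -0.7, 0, 0, 0, 0]]]'

```text
t: 3.4
ee_pos: [556.4, -82.2, 228.7]
orientation: [-1.173, 2.914, -0.0]
ft_force: [-0.1, 1.1, 0.8]
width: 0.3
grasp_force: 0.0
```

```bash
cat > path.py <<'E'
import sys
from h import *
# args: a0 a1 t0 t1 rows yawtotal : finger follows partition from a0 to a1 (deg), r=55
a0,a1,t0,t1,n,yaw=map(float,sys.argv[1:7]); n=int(n); C=np.array([552.6,-19.8])
ob=readout.get_obs(); p=np.array(ob['ee_pos'])[:2]; print(ob['ee_pos'].round(1),ob['ft_force'].round(1))
for k in range(1,n+1):
    a=np.radians(a0+(a1-a0)*k/n); t=t0+(t1-t0)*k/n
    g=C+55*np.array([np.cos(a),np.sin(a)])+t*np.array([-np.sin(a),np.cos(a)])
    d=np.round((g-p)/50,2); p=p+d*50
    print([float(d[0]),float(d[1]),0,0,0,round(yaw/n/4,2),0],end=', ' if k%5 else '\n')
E
python3 path.py -115.6 -115.6 32 22 5 0; echo
python3 - <<'E'
from h import *
o=[]
for n in('top','scene'):
    p,K,E=grab(n); u,v=proj(K,E,[552,-40,45]).astype(int); o.append(cv2.resize(p[v-55:v+55,u-55:u+55,::-1],(400,400),interpolation=cv2.INTER_CUBIC))
cv2.imwrite('pics/down.png',np.hstack(o))
E
```

```text
[556.4 -82.2 228.7] [-0.1  1.1  0.8]
[-0.01, -0.0, 0, 0, 0, 0.0, 0], [-0.04, 0.01, 0, 0, 0, 0.0, 0], [-0.03, 0.02, 0, 0, 0, 0.0, 0], [-0.04, 0.02, 0, 0, 0, 0.0, 0], [-0.03, 0.02, 0, 0, 0, 0.0, 0]
```

View pics/down.png

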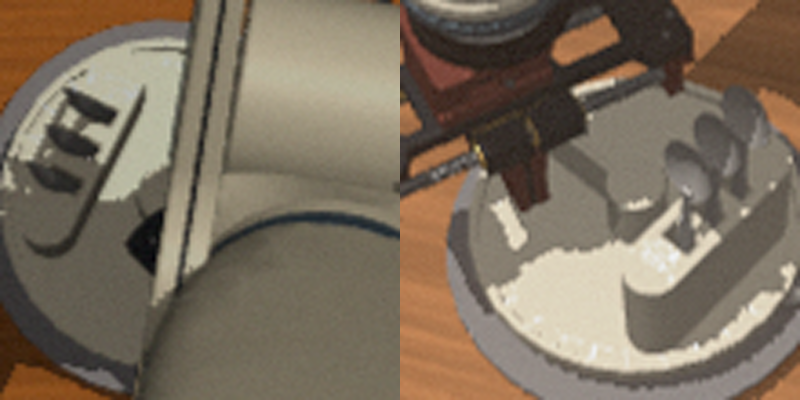

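The finger stands on the CCW side of the partition, at scene-crop (524,190), clear of the spoons and block. I'll approach and start pushing.

```bash
python3 path.py -115.6 -115.6 32 19 5 0; sed -i "s/^ob=.*/ob=readout.get_obs(); p=np.array([float(sys.argv[7]),float(sys.argv[8])]); print(ob['ee_pos'].round(1),ob['ft_force'].round(1))/" path.py; python3 path.py -115.6 -185.6 19 17 20 -60 546 -77
```

```text
[554.9 -81.9 226.6] [ 0.4  0.3 -0.1]
[0.01, -0.0, 0, 0, 0, 0.0, 0], [-0.05, 0.02, 0, 0, 0, 0.0, 0], [-0.04, 0.02, 0, 0, 0, 0.0, 0], [-0.05, 0.02, 0, 0, 0, 0.0, 0], [-0.05, 0.03, 0, 0, 0, 0.0, 0]
[554.9 -81.9 226.6] [ 0.4  0.3 -0.1]
[-0.07, -0.0, 0, 0, 0, -0.75, 0], [-0.07, 0.01, 0, 0, 0, -0.75, 0], [-0.07, 0.02, 0, 0, 0, -0.75, 0], [-0.07, 0.03, 0, 0, 0, -0.75, 0], [-0.07, 0.03, 0, 0, 0, -0.75, 0]
[-0.06, 0.03, 0, 0, 0, -0.75, 0], [-0.07, 0.04, 0, 0, 0, -0.75, 0], [-0.06, 0.04, 0, 0, 0, -0.75, 0], [-0.05, 0.04, 0, 0, 0, -0.75, 0], [-0.06, 0.05, 0, 0, 0, -0.75, 0]
[-0.05, 0.05, 0, 0, 0, -0.75, 0], [-0.05, 0.06, 0, 0, 0, -0.75, 0], [-0.04, 0.05, 0, 0, 0, -0.75, 0], [-0.05, 0.06, 0, 0, 0, -0.75, 0], [-0.03, 0.06, 0, 0, 0, -0.75, 0]
[-0.04, 0.07, 0, 0, 0, -0.75, 0], [-0.02, 0.07, 0, 0, 0, -0.75, 0], [-0.03, 0.06, 0, 0, 0, -0.75, 0], [-0.02, 0.07, 0, 0, 0, -0.75, 0], [-0.02, 0.07, 0, 0, 0, -0.75, 0]
```

step_arm --targets '[[[0.01, 0, 0.04, 0, 0, 0, 0], [-0.05, 0.02, 0, 0, 0, 0, 0], [-0.04, 0.02, 0, 0, 0, 0, 0], [-0.05, 0.02, 0, 0, 0, 0, 0], [-0.05, 0.03, 0, 0, 0, 0, 0]]]'

```text
t: 4.12
ee_pos: [547.1, -77.6, 232.0]
orientation: [-1.173, 2.914, -0.0]
ft_force: [-0.7, 0.1, -0.2]
width: 0.6
grasp_force: 0.0
```

step_arm --targets '[[[-0.07, 0, 0, 0, 0, -0.75, 0], [-0.07, 0.01, 0, 0, 0, -0.75, 0], [-0.07, 0.02, 0, 0, 0, -0.75, 0], [-0.07, 0.03, 0, 0, 0, -0.75, 0], [-0.07, 0.03, 0, 0, 0, -0.75, 0]]]'

```text
t: 4.75
ee_pos: [529.8, -73.2, 231.8]
orientation: [-0.78, 3.042, -0.001]
ft_force: [1.6, -0.9, -0.0]
width: 0.1
grasp_force: 0.8
```

step_arm --targets '[[[-0.06, 0.03, 0, 0, 0, -0.75, 0], [-0.07, 0.04, 0, 0, 0, -0.75, 0], [-0.06, 0.04, 0, 0, 0, -0.75, 0], [-0.05, 0.04, 0, 0, 0, -0.75, 0], [-0.06, 0.05, 0, 0, 0, -0.75, 0]]]'

```text
t: 5.38
ee_pos: [514.7, -63.2, 231.8]
orientation: [-0.376, 3.118, -0.001]
ft_force: [0.5, -1.7, -0.6]
width: 0.1
grasp_force: 0.6
```

Run:
```python
from h import *
o=[]
for n in('top','scene'):
    p,K,E=grab(n); u,v=proj(K,E,[545,-30,45]).astype(int); o.append(cv2.resize(p[v-60:v+60,u-60:u+60,::-1],(400,400),interpolation=cv2.INTER_CUBIC))
cv2.imwrite('pics/push1.png',np.hstack(o)); print(readout.get_obs()['ee_pos'])
```

```text
[514.52628576 -63.0117772  231.71282388]
```

View pics/push1.png

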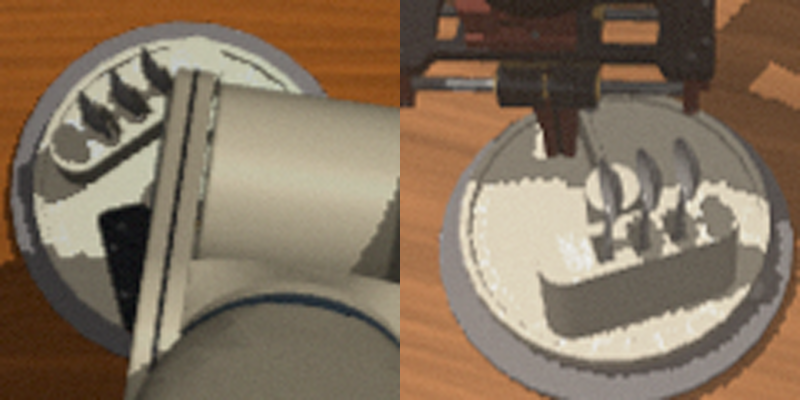

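The push works at about 1.8 N. The tray has turned and the spoons are standing. I'll continue.

step_arm --targets '[[[-0.05, 0.05, 0, 0, 0, -0.75, 0], [-0.05, 0.06, 0, 0, 0, -0.75, 0], [-0.04, 0.05, 0, 0, 0, -0.75, 0], [-0.05, 0.06, 0, 0, 0, -0.75, 0], [-0.03, 0.06, 0, 0, 0, -0.75, 0]]]'

```text
t: 6.1
ee_pos: [503.8, -49.2, 231.7]
orientation: [0.032, 3.141, -0.0]
ft_force: [0.7, -1.8, 0.2]
width: 0.5
grasp_force: 0.6
```

step_arm --targets '[[[-0.04, 0.07, 0, 0, 0, -0.75, 0], [-0.02, 0.07, 0, 0, 0, -0.75, 0], [-0.03, 0.06, 0, 0, 0, -0.75, 0], [-0.02, 0.07, 0, 0, 0, -0.75, 0], [-0.02, 0.07, 0, 0, 0, -0.75, 0]]]'

```text
t: 6.72
ee_pos: [497.4, -32.2, 231.8]
orientation: [0.442, 3.11, -0.0]
ft_force: [0.6, -1.3, -0.3]
width: 0.6
grasp_force: 0.5
```

```bash
python3 - <<'E'
from h import *
o=readout.get_obs(); print(o['qpos'].round(2))
E
python3 path.py -185.6 -269 17 17 25 -80 495.5 -31.5; python3 -c "
from h import *;p=readout.get_obs()['ee_pos'][:2]-[552.6,-19.8];print(np.hypot(*p),np.degrees(np.arctan2(p[1],p[0])))"
```

```text
[-0.09  0.52  2.   -0.    0.61 -1.38]
[497.4 -32.2 231.8] [ 0.6 -1.3 -0.3]
[0.0, 0.07, 0, 0, 0, -0.8, 0], [-0.01, 0.07, 0, 0, 0, -0.8, 0], [0.0, 0.06, 0, 0, 0, -0.8, 0], [0.0, 0.07, 0, 0, 0, -0.8, 0], [0.01, 0.07, 0, 0, 0, -0.8, 0]
[0.0, 0.06, 0, 0, 0, -0.8, 0], [0.01, 0.07, 0, 0, 0, -0.8, 0], [0.02, 0.06, 0, 0, 0, -0.8, 0], [0.02, 0.07, 0, 0, 0, -0.8, 0], [0.02, 0.06, 0, 0, 0, -0.8, 0]
[0.03, 0.06, 0, 0, 0, -0.8, 0], [0.03, 0.06, 0, 0, 0, -0.8, 0], [0.03, 0.06, 0, 0, 0, -0.8, 0], [0.04, 0.06, 0, 0, 0, -0.8, 0], [0.04, 0.05, 0, 0, 0, -0.8, 0]
[0.04, 0.05, 0, 0, 0, -0.8, 0], [0.05, 0.05, 0, 0, 0, -0.8, 0], [0.05, 0.05, 0, 0, 0, -0.8, 0], [0.05, 0.04, 0, 0, 0, -0.8, 0], [0.05, 0.04, 0, 0, 0, -0.8, 0]
[0.06, 0.04, 0, 0, 0, -0.8, 0], [0.06, 0.03, 0, 0, 0, -0.8, 0], [0.06, 0.03, 0, 0, 0, -0.8, 0], [0.06, 0.03, 0, 0, 0, -0.8, 0], [0.06, 0.02, 0, 0, 0, -0.8, 0]
56.55351981101076 -167.3853812007861
```

step_arm --targets '[[[0, 0.07, 0, 0, 0, -0.8, 0], [-0.01, 0.07, 0, 0, 0, -0.8, 0], [0, 0.06, 0, 0, 0, -0.8, 0], [0, 0.07, 0, 0, 0, -0.8, 0], [0.01, 0.07, 0, 0, 0, -0.8, 0]]]'

```text
t: 7.35
ee_pos: [497.0, -15.1, 231.6]
orientation: [-0.87, -3.018, 0.0]
ft_force: [-0.7, -0.7, 0.1]
width: 0.4
grasp_force: 0.6
```

step_arm --targets '[[[0, 0.06, 0, 0, 0, -0.8, 0], [0.01, 0.07, 0, 0, 0, -0.8, 0], [0.02, 0.06, 0, 0, 0, -0.8, 0], [0.02, 0.07, 0, 0, 0, -0.8, 0], [0.02, 0.06, 0, 0, 0, -0.8, 0]]]'

```text
t: 7.98
ee_pos: [500.7, 0.9, 231.6]
orientation: [-1.282, -2.868, 0.001]
ft_force: [-0.4, -1.3, -0.8]
width: 0.5
grasp_force: 0.5
```

step_arm --targets '[[[0.03, 0.06, 0, 0, 0, -0.8, 0], [0.03, 0.06, 0, 0, 0, -0.8, 0], [0.03, 0.06, 0, 0, 0, -0.8, 0], [0.04, 0.06, 0, 0, 0, -0.8, 0], [0.04, 0.05, 0, 0, 0, -0.8, 0]]]'

```text
t: 8.6
ee_pos: [509.2, 15.4, 231.6]
orientation: [-1.669, -2.661, 0.001]
ft_force: [-0.7, -1.5, 0.5]
width: 0.6
grasp_force: 0.5
```

step_arm --targets '[[[0.04, 0.05, 0, 0, 0, -0.8, 0], [0.05, 0.05, 0, 0, 0, -0.8, 0], [0.05, 0.05, 0, 0, 0, -0.8, 0], [0.05, 0.04, 0, 0, 0, -0.8, 0], [0.05, 0.04, 0, 0, 0, -0.8, 0]]]'

```text
t: 9.22
ee_pos: [521.1, 26.8, 231.6]
orientation: [-2.023, -2.403, 0.001]
ft_force: [-0.2, -1.6, 0.7]
width: 0.7
grasp_force: 0.5
```

Run:
```python
from h import *
C=np.array([552.6,-19.8]); ob=readout.get_obs(); d=ob['ee_pos'][:2]-C; print(ob['ee_pos'].round(1),np.hypot(*d).round(1),np.degrees(np.arctan2(d[1],d[0])).round(1),ob['qpos'].round(2))
o=[]
for n in('top','scene'):
    p,K,E=grab(n); cv2.imwrite(f'pics/{n}_p.png',p[:,:,::-1])
    u,v=proj(K,E,[552,-10,45]).astype(int); o.append(cv2.resize(p[v-60:v+60,u-60:u+60,::-1],(400,400),interpolation=cv2.INTER_CUBIC)); print(u,v)
cv2.imwrite('pics/push2.png',np.hstack(o))
```

```text
[521.1  26.8 231.6] 56.2 124.0 [ 0.03  0.55  1.95 -0.    0.64 -0.14]
312 210
305 270
```

View pics/push2.png

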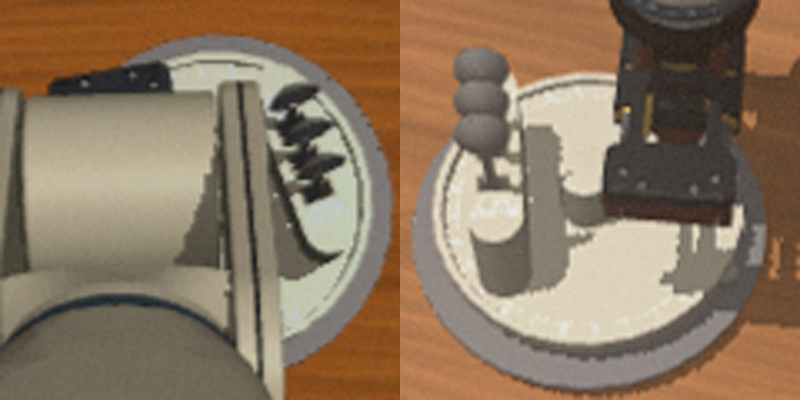

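The tray is now at about 107°, and all three spoons are standing. I'll continue to about 84°, then lift clear and measure.

```bash
python3 path.py 107 83.5 17 16.5 10 -18 521.1 26.8
```

```text
[521.4  26.9 231.6] [-0.6  0.2  0.6]
[0.02, 0.05, 0, 0, 0, -0.45, 0], [0.05, 0.02, 0, 0, 0, -0.45, 0], [0.04, 0.02, 0, 0, 0, -0.45, 0], [0.04, 0.02, 0, 0, 0, -0.45, 0], [0.05, 0.02, 0, 0, 0, -0.45, 0]
[0.04, 0.02, 0, 0, 0, -0.45, 0], [0.05, 0.01, 0, 0, 0, -0.45, 0], [0.04, 0.02, 0, 0, 0, -0.45, 0], [0.05, 0.01, 0, 0, 0, -0.45, 0], [0.05, 0.01, 0, 0, 0, -0.45, 0]
```

step_arm --targets '[[[0.02, 0.05, 0, 0, 0, -0.45, 0], [0.05, 0.02, 0, 0, 0, -0.45, 0], [0.04, 0.02, 0, 0, 0, -0.45, 0], [0.04, 0.02, 0, 0, 0, -0.45, 0], [0.05, 0.02, 0, 0, 0, -0.45, 0]]]'

```text
t: 9.95
ee_pos: [531.4, 33.4, 231.6]
orientation: [-2.207, -2.236, 0.0]
ft_force: [-0.8, 0.8, -0.2]
width: 0.2
grasp_force: 0.5
```

step_arm --targets '[[[0.04, 0.02, 0, 0, 0, -0.45, 0], [0.05, 0.01, 0, 0, 0, -0.45, 0], [0.04, 0.02, 0, 0, 0, -0.45, 0], [0.05, 0.01, 0, 0, 0, -0.45, 0], [0.05, 0.01, 0, 0, 0, -0.45, 0]]]'

```text
t: 10.58
ee_pos: [542.9, 36.9, 231.7]
orientation: [-2.376, -2.056, 0.0]
ft_force: [-0.8, -1.8, 0.4]
width: 0.7
grasp_force: 0.5
```

step_arm --targets '[[[-0.2, 0, 0, 0, 0, 0, 0], [0, 0, 0.9, 0, 0, 0, 0], [0, 0, 0.9, 0, 0, 0, 0], [0, 0, 0.9, 0, 0, 0, 0], [0, 0, 0.8, 0, 0, 0, 0]]]'

```text
t: 11.2
ee_pos: [532.1, 36.9, 408.3]
orientation: [2.373, 2.058, 0.001]
ft_force: [0.5, 0.4, -0.4]
width: 0.6
grasp_force: 0.0
```

step_arm --targets '[[[-0.5, 1, 0, 0, 0, 0, 0], [-0.5, 1, 0, 0, 0, 0, 0], [-0.5, 1, 0, 0, 0, 0, 0], [-0.5, 1, 0, 0, 0, 0, 0], [0, 0, 0, 0, 0, 0, 0]]]'

```text
t: 11.82
ee_pos: [430.7, 239.2, 406.6]
orientation: [-2.368, -2.064, -0.0]
ft_force: [-0.1, -0.0, 0.6]
width: 0.8
grasp_force: 0.0
```

Run:
```python
from h import *
print(readout.get_obs()['ee_pos'].round(1))
o=[]
for n in('top','scene'):
    fr=[grab(n) for _ in range(5)]; K,E=fr[0][1:]; p=np.mean([f[0] for f in fr],0).astype(np.uint8); cv2.imwrite(f'pics/{n}_q.png',p[:,:,::-1])
    u,v=proj(K,E,[558,60,35]).astype(int); c=cv2.resize(p[v-30:v+30,u-30:u+30,::-1],(400,400),interpolation=cv2.INTER_NEAREST); o.append((255*(c/255.)**.6).astype(np.uint8)); print(u-30,v-30)
cv2.imwrite('pics/look.png',np.hstack(o))
```

```text
[430.7 239.2 406.6]
247 178
310 253
```

View pics/look.png

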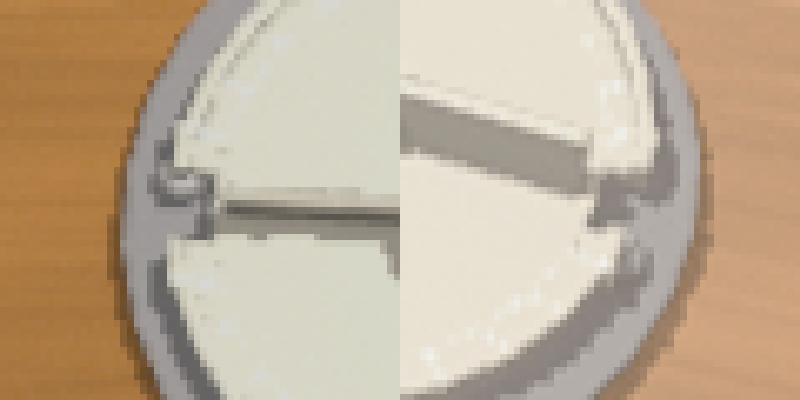

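Both crops show the notch near the pin. In the top crop the notch runs from y=172 to 237 at x of about 180, with the pin at its upper (+x) side near (175,183). In the scene crop the pin is at (635,250), just past the notch's lower edge. It needs a few more degrees clockwise, which I'll measure.

```bash
cat > meas.py <<'E'
from h import *
import sys
C=np.array([552.6,-19.8]); tag=sys.argv[1]; zr=float(sys.argv[2])
for n in('top','scene'):
    p,K,E=grab(n); a=cv2.imread(f'pics/{n}_{tag}.png')
    for r in (82,86,88):
        s=unwrap(a,K,E,C,zr,r-.5,r+.5,n=3600,m=3).mean(0)
        g=s.min(1)[2450:2950]; 
        i=np.where(g<150)[0]; print(n,r,'dark',(i/10+65)[[0,-1]] if len(i) else None,len(i),np.median(i)/10+65 if len(i) else '')
    # partition top: bright ridge at z=zr-5+34, direction from points r 60..72
E
python3 meas.py q 43
python3 - <<'E'
from h import *
C=np.array([552.6,-19.8])
pts={'top':[('pin',(247+178/6.67,178+185/6.67),32),('partend',(247+222/6.67,178+197/6.67),72),('e1',(247+178/6.67,178+172/6.67),43),('e2',(247+170/6.67,178+237/6.67),43)],
'scene':[('pin',(310+235/6.67,253+250/6.67),30),('partend',(310+187/6.67,253+145/6.67),72),('e1',(310+250/6.67,253+172/6.67),43),('e2',(310+222/6.67,253+232/6.67),43)]}
for n in pts:
    p,K,E=grab(n)
    for l,uv,z in pts[n]:
        d=ray(K,E,*uv,z)[:2]-C; print(n,l,np.hypot(*d).round(1),np.degrees(np.arctan2(d[1],d[0])).round(1))
E
```

```text
top 82 dark [78.4 94.5] 162 86.45
top 86 dark [65.  97.3] 249 84.9
top 88 dark [78.9 94. ] 152 86.45
scene 82 dark [77.7 92.7] 151 85.2
scene 86 dark [80.3 94.1] 139 87.2
scene 88 dark [80.4 94.2] 139 87.3
top pin 87.5 82.6
top partend 71.8 87.8
top e1 87.2 80.9
top e2 88.7 93.6
scene pin 93.5 81.2
scene partend 75.3 84.5
scene e1 91.8 92.9
scene e2 89.9 79.6
```

The notch is at about 86.8° and the pin at about 81.3°, so it needs 5.5° more, about 5.5 mm at the finger. I'll retrace my path and push that far.

step_arm --targets '[[[0.5, -1, 0, 0, 0, 0, 0], [0.5, -1, 0, 0, 0, 0, 0], [0.5, -1, 0, 0, 0, 0, 0], [0.5, -1, 0, 0, 0, 0, 0], [0, 0, 0, 0, 0, 0, 0]]]'

```text
t: 13.15
ee_pos: [534.0, 34.0, 406.7]
orientation: [2.378, 2.052, 0.001]
ft_force: [-0.7, 0.8, 0.6]
width: 0.2
grasp_force: 0.0
```

step_arm --targets '[[[0, 0, -0.8, 0, 0, 0, 0], [0, 0, -0.9, 0, 0, 0, 0], [0, 0, -0.9, 0, 0, 0, 0], [0, 0, -0.9, 0, 0, 0, 0], [0, 0, 0, 0, 0, 0, 0]]]'

```text
t: 13.78
ee_pos: [530.9, 37.7, 229.0]
orientation: [-2.369, -2.056, 0.009]
ft_force: [-0.4, 0.5, 0.3]
width: 0.4
grasp_force: 0.0
```

step_arm --targets '[[[0.1, 0, 0, 0, 0, 0, 0], [0.1, 0, 0, 0, 0, 0, 0], [0.04, 0, 0, 0, 0, 0, 0], [0.04, 0.01, 0, 0, 0, 0, 0], [0.03, 0, 0, 0, 0, 0, 0]]]'

```text
t: 14.4
ee_pos: [548.3, 37.3, 232.0]
orientation: [2.374, 2.058, 0.0]
ft_force: [-1.3, 0.2, 0.5]
width: 0.1
grasp_force: 0.5
```

```bash
python3 -c "
from h import *;p=readout.get_obs()['ee_pos'];print(p);p=p[:2]-[552.6,-19.8];print(np.hypot(*p),np.degrees(np.arctan2(p[1],p[0])))"
```

```text
[548.34802176  37.30183308 232.01684931]
57.25992193473119 94.25856080522625
```

step_arm --targets '[[[-0.2, 0, 0, 0, 0, 0, 0], [0, 0, 0.9, 0, 0, 0, 0], [0, 0, 0.9, 0, 0, 0, 0], [0, 0, 0.9, 0, 0, 0, 0], [0, 0, 0.8, 0, 0, 0, 0]]]'

```text
t: 15.02
ee_pos: [537.5, 37.3, 408.1]
orientation: [2.374, 2.058, 0.0]
ft_force: [-0.8, -0.1, 0.1]
width: 0.2
grasp_force: 0.0
```

step_arm --targets '[[[-0.5, 1, 0, 0, 0, 0, 0], [-0.5, 1, 0, 0, 0, 0, 0], [-0.5, 1, 0, 0, 0, 0, 0], [-0.5, 1, 0, 0, 0, 0, 0], [0, 0, 0, 0, 0, 0, 0]]]'

```text
t: 15.65
ee_pos: [436.1, 239.6, 406.4]
orientation: [-2.368, -2.063, 0.001]
ft_force: [0.3, 0.5, 0.3]
width: 0.5
grasp_force: 0.0
```

```bash
python3 - <<'E'
from h import *
o=[]
for n in('top','scene'):
    fr=[grab(n) for _ in range(5)]; K,E=fr[0][1:]; p=np.mean([f[0] for f in fr],0).astype(np.uint8); cv2.imwrite(f'pics/{n}_r.png',p[:,:,::-1])
    u,v=proj(K,E,[566,66,35]).astype(int); c=cv2.resize(p[v-20:v+20,u-20:u+20,::-1],(400,400),interpolation=cv2.INTER_NEAREST); o.append((255*(c/255.)**.6).astype(np.uint8)); print(u-20,v-20)
cv2.imwrite('pics/look2.png',np.hstack(o))
E
python3 meas.py r 43
```

```text
254 184
322 268
top 82 dark [73.9 90.3] 165 82.1
top 86 dark [65.  93.4] 157 83.5
top 88 dark [74.3 89.2] 100 84.25
scene 82 dark [73.2 88. ] 149 80.6
scene 86 dark [78.1 89.9] 119 84.0
scene 88 dark [78.9 89.6] 108 84.25
```

View pics/look2.png

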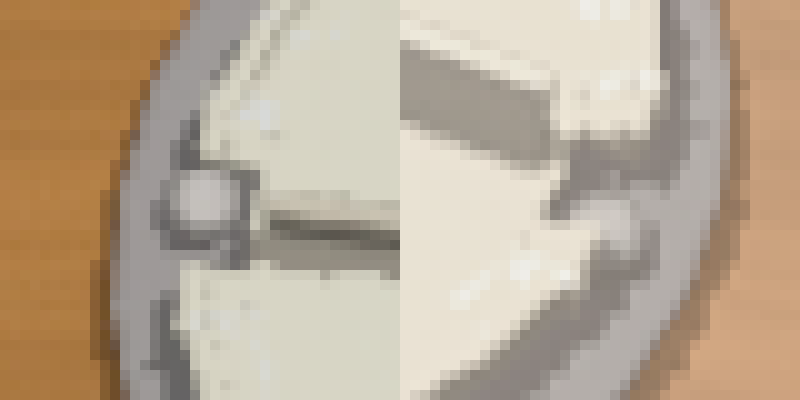

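The top crop shows the round pin at (203,200) inside the notch, whose edges are at about y=160 and y=262. So the notch is still about 1 px behind the pin.

Run:
```python
from h import *
C=np.array([552.6,-19.8]); p,K,E=grab('top'); a=cv2.imread('pics/top_r.png').astype(float)
f=lambda u,v,z:(lambda d:(np.hypot(*d).round(1),np.degrees(np.arctan2(d[1],d[0])).round(2)))(ray(K,E,u,v,z)[:2]-C)
print('pin',f(253.5+20.3,183.5+20,32))
print('edges',f(253.5+21.5,183.5+16,43),f(253.5+18.8,183.5+26.2,43))
g=a.mean(2)[196:216,270:280].round(0).astype(int); print(g)
print('hub meas?',proj(K,E,[*C,78]))
# hub / partition measured in top: partition bright line direction
p2,K2,E2=grab('scene'); print('scene pin px pred for 80,81.5,83:',[proj(K2,E2,[C[0]+88*np.cos(t),C[1]+88*np.sin(t),32]).round(1).tolist() for t in np.radians([80,81.5,83])])
print('top pin pred',[proj(K,E,[C[0]+88*np.cos(t),C[1]+88*np.sin(t),32]).round(1).tolist() for t in np.radians([80,81.5,83])])
```

```text
pin (np.float64(88.0), np.float64(79.7))
edges (np.float64(86.5), np.float64(75.07)) (np.float64(88.9), np.float64(88.7))
[[112 112  83  59 138 176 177 181 185 183]
 [110 110  73  52 153 180 166 177 182 181]
 [110  82  57  73 161 180 140 168 180 182]
 [111  72  54  56 134 153 144 172 182 182]
 [111  74  53  54  71  78  93 105 126 149]
 [111  91 104 135 143 131 106  70  67  77]
 [ 88  93 139 155 160 154 132 103  66  73]
 [ 84 106 144 159 160 157 143 115  68 121]
 [ 69 108 144 159 158 156 146 113  66 131]
 [ 63  83 127 157 159 157 129  97  63 152]
 [ 56  66  89 112 115 110  91  70  75 161]
 [ 71  56  57  72  72  67  72  60  64 107]
 [ 74  54  53  53  50  77 101  72  60  85]
 [104 103 102 101 101 107  83  58  61  85]
 [112 110 144 156 128  99  82  62  74 150]
 [111 110 164 179 172 169 167 166 167 178]
 [112 110 164 182 165 176 182 182 181 183]
 [ 82  85 161 181 156 173 182 181 183 182]
 [ 58  77 163 182 177 180 182 183 166 177]
 [ 56  98 166 187 167 181 187 186 178 186]]
hub meas? [317.55075345 208.54006735]
scene pin px pred for 80,81.5,83: [[342.2, 289.8], [342.7, 288.8], [343.1, 287.8]]
top pin pred [[273.7, 203.7], [273.6, 204.9], [273.4, 206.0]]
```

The pin is at about 79.6° and the notch at about 81.9°, so I'll push about 2.5 mm more. After that I back off 1 mm and lower onto the floor gently.

step_arm --targets '[[[0.5, -1, 0, 0, 0, 0, 0], [0.5, -1, 0, 0, 0, 0, 0], [0.5, -1, 0, 0, 0, 0, 0], [0.5, -1, 0, 0, 0, 0, 0], [0, 0, 0, 0, 0, 0, 0]]]'

```text
t: 16.98
ee_pos: [539.5, 34.5, 406.7]
orientation: [2.378, 2.052, 0.001]
ft_force: [0.1, 0.2, 0.8]
width: 0.3
grasp_force: 0.0
```

step_arm --targets '[[[0, 0, -0.8, 0, 0, 0, 0], [0, 0, -0.9, 0, 0, 0, 0], [0, 0, -0.9, 0, 0, 0, 0], [0, 0, -0.9, 0, 0, 0, 0], [0, 0, 0, 0, 0, 0, 0]]]'

```text
t: 17.6
ee_pos: [536.4, 38.2, 229.0]
orientation: [-2.369, -2.056, 0.009]
ft_force: [-0.8, 0.2, 0.7]
width: 0.3
grasp_force: 0.0
```

step_arm --targets '[[[0.1, 0, 0, 0, 0, 0, 0], [0.09, 0, 0, 0, 0, 0, 0], [0.03, 0, 0, 0, 0, 0, 0], [0.03, 0, 0, 0, 0, 0, 0], [0, 0, 0, 0, 0, 0, 0]]]'

```text
t: 18.23
ee_pos: [550.9, 37.3, 232.0]
orientation: [2.373, 2.058, 0.001]
ft_force: [-0.6, -0.4, -0.6]
width: 0.6
grasp_force: 0.1
```

step_arm --targets '[[[-0.02, 0, 0, 0, 0, 0, 0], [0, 0, -0.06, 0, 0, 0, 0], [0, 0, -0.06, 0, 0, 0, 0], [0, 0, -0.06, 0, 0, 0, 0], [0, 0, -0.04, 0, 0, 0, 0]]]'

```text
t: 18.85
ee_pos: [549.7, 37.3, 220.3]
orientation: [-2.373, -2.058, 0.0]
ft_force: [-1.0, 1.3, 1.9]
width: 0.6
grasp_force: 1.3
```

step_arm --targets '[[[0, 0, -0.03, 0, 0, 0, 0], [0, 0, -0.03, 0, 0, 0, 0], [0, 0, -0.03, 0, 0, 0, 0], [0, 0, 0, 0, 0, 0, 0], [0, 0, 0, 0, 0, 0, 0]]]'

```text
t: 19.48
ee_pos: [549.8, 37.4, 216.3]
orientation: [2.374, 2.058, 0.0]
ft_force: [-1.2, 1.2, 3.9]
width: 0.2
grasp_force: 2.1
```

It is going down at about 4 N. I'll continue until it stops firmly.

step_arm --targets '[[[0, 0, -0.03, 0, 0, 0, 0], [0, 0, -0.03, 0, 0, 0, 0], [0, 0, -0.03, 0, 0, 0, 0], [0, 0, -0.03, 0, 0, 0, 0], [0, 0, 0, 0, 0, 0, 0]]]'

```text
t: 20.1
ee_pos: [549.9, 37.4, 210.2]
orientation: [2.374, 2.058, 0.0]
ft_force: [-0.8, 0.6, 4.1]
width: 0.5
grasp_force: 1.9
```

step_arm --targets '[[[0, 0, -0.03, 0, 0, 0, 0], [0, 0, -0.03, 0, 0, 0, 0], [0, 0, 0, 0, 0, 0, 0], [0, 0, 0, 0, 0, 0, 0], [0, 0, 0, 0, 0, 0, 0]]]'

```text
t: 20.72
ee_pos: [550.0, 37.4, 207.6]
orientation: [2.373, 2.058, 0.001]
ft_force: [-1.6, 1.3, 8.1]
width: 0.4
grasp_force: 4.1
```

step_arm --targets '[[[0, 0, -0.03, 0, 0, 0, 0], [0, 0, -0.03, 0, 0, 0, 0], [0, 0, -0.02, 0, 0, 0, 0], [0, 0, 0, 0, 0, 0, 0], [0, 0, 0, 0, 0, 0, 0]]]'

```text
t: 21.35
ee_pos: [550.1, 37.5, 206.7]
orientation: [2.373, 2.057, 0.002]
ft_force: [-11.3, 1.4, 43.0]
width: 0.3
grasp_force: 21.8
```

Pressing harder only raised the force to 43 N with under 1 mm of movement, so the tray is firmly at the bottom. I'll retreat straight up, swing away and check.

step_arm --targets '[[[0, 0, 0.1, 0, 0, 0, 0], [0, 0, 0.2, 0, 0, 0, 0], [-0.1, 0, 0.4, 0, 0, 0, 0], [0, 0, 0.8, 0, 0, 0, 0], [0, 0, 0.9, 0, 0, 0, 0]]]'

```text
t: 21.98
ee_pos: [544.4, 37.3, 323.6]
orientation: [-2.373, -2.057, 0.003]
ft_force: [-0.0, 0.2, 0.3]
width: 0.9
grasp_force: 0.0
```

step_arm --targets '[[[0, 0, 0.9, 0, 0, 0, 0], [0, 0, 0.7, 0, 0, 0, 0], [-0.5, 1, 0, 0, 0, 0, 0], [-0.5, 1, 0, 0, 0, 0, 0], [-0.5, 1, 0, 0, 0, 0, 0]]]'

```text
t: 22.6
ee_pos: [468.9, 188.4, 403.3]
orientation: [2.374, 2.057, 0.0]
ft_force: [0.5, 0.8, 0.0]
width: 0.4
grasp_force: 0.0
```

step_arm --targets '[[[-0.5, 1, 0, 0, 0, 0, 0], [-0.3, 0.6, 0, 0, 0, 0, 0], [0, 0, 0, 0, 0, 0, 0], [0, 0, 0, 0, 0, 0, 0], [0, 0, 0, 0, 0, 0, 0]]]'

```text
t: 23.22
ee_pos: [430.3, 266.4, 403.1]
orientation: [2.375, 2.056, -0.0]
ft_force: [-0.4, -0.4, -0.1]
width: 0.5
grasp_force: 0.0
```

Run:
```python
from h import *
o=[]
for n in('top','scene'):
    p,K,E=grab(n); u,v=proj(K,E,[552,-20,40]).astype(int); o.append(cv2.resize(p[v-60:v+60,u-60:u+60,::-1],(400,400),interpolation=cv2.INTER_CUBIC))
    b=cv2.imread(f'pics/{n}avg.png')[:,:,::-1]; d=np.abs(b.astype(int)-p).sum(2)
    for l,q in dict(mug=(135,272),jar=(137,160),saucer=(482,195)).items():
        if n=='top': x,y=q; print(l,(d[y-35:y+35,x-35:x+35]>90).sum())
cv2.imwrite('pics/end.png',np.hstack(o))
```

```text
mug 2677
jar 0
saucer 0
```

View pics/end.png

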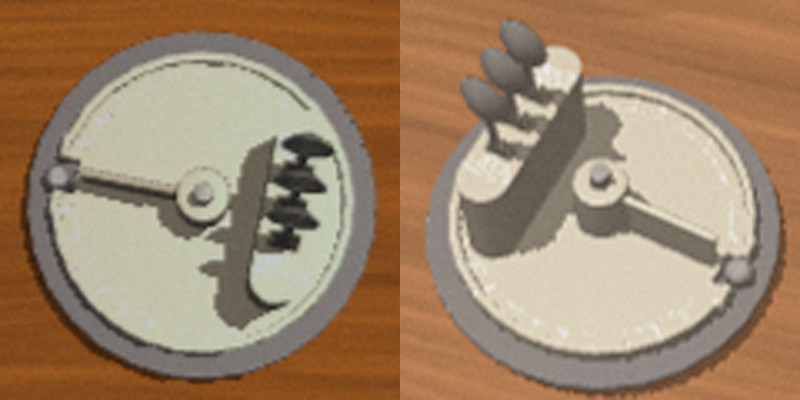

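The tray is down: the spindle shows through the hub, the pin stands in the notch at (62,178) in the top half and (737,270) in the scene half, and all three spoons stand. The jar and saucer pixels are unchanged. The mug's pixels differ because the arm now hovers over it; the fingers are at least 120 mm above.

```bash
python3 -c "
from workcell import ctrl
print(ctrl.close_job())"
```

```text
the job is handed in; nothing more can be done
None
```

I handed the job in with the notch over the pin, the tray pressed firmly home, the three teaspoons standing and the arm clear; jar and saucer didn't move, but the arm blocked the last view of the mug, which the fingers passed well above.

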